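Index the sample carousel and lock it with the latching lever

ROBOT

A 6-joint arm with a two-finger parallel gripper is mounted at the origin on a cart in front of the work surface, level with it; the furniture and walls round the work are solid. World frame = base frame: x ahead of the robot, y to its left, z up, the work surface at z = 0. Lengths are in m, angles in rad, forces in N, time in s.
With the tool pointing down it reaches from about 0.35 to 0.775 m from the base axis. Payload 7.3 kg.
Tool frame: the origin (TCP) lies on the centre line of the jaws, within the pads' length; the fingertips stand 17 mm ahead of it and the grasp point (between the pads) lies 2 mm behind it (robot.tip_extent is the distance from the TCP to the fingertips, in m); z points along the fingers, y is the line along which they close (so a half turn about z gives the same grasp; the last joint's range is limited). The gripper opens to 92 mm and grips with 3 to 60 N. Pads are 19 mm wide; open, the fingers measure 130 mm over their backs; the gripper's body (75 mm by 190 mm) begins 47 mm behind the grasp point.
Start: joints at [1.151, 0.342, 1.524, -0, 1.275, -0.146], TCP at [0.142, 0.505, 0.244] pointing down, gripper open.
Joint ranges: [-2.53, 2.53], [-0.77, 2.02], [0.04, 2.7], [-1, 4.14], [0.28, 2.66], [-3.11, 3.11]. Speed limits (rad/s): [2.57, 2.57, 3.14, 3.14, 3.14, 3.14].

INTERFACE

Orientations are given as [roll, pitch, yaw] about the fixed x, y, z axes, in that order (R = Rz(yaw) Ry(pitch) Rx(roll)).
In Python, from cell import robot gives the robot as it stands.
- The arm moves only by the tool step_arm, never from a script. Its argument "motion" is a list of rows, each a list of 2 entries, a list of its own where there are three numbers: the shift along the tool's x, y, z in units of 60 mm (1.0 is 60 mm), then the turn about the tool's z in rad. In form: [[[x, y, z], spin], ...]. A call has 1 to 10 rows; each row is the pose to reach, as a shift and turn from the pose commanded when the call began, along the tool's axes at that moment; what a row does not reach only later rows make up. A row lasts 1/8 s, in which the tool goes at most 62.5 mm and 10.7 degrees, less where a joint would pass 70% of its speed; a pose out of reach is approached as far as the arm can. A call with a gripper value outside its range is refused whole. "hand" is the closure in counts, from 0 (fully open) to 255 (shut), set as the call begins (left out, the last holds). The fingers move at their own pace and stop on an object; "squeeze" is the grip in N (left out, the last holds). Time passes only in rows, so rows that repeat a pose let the fingers close. It gives the time, the measured TCP pose, the force, the opening and the grip force at its end, in the units of the state.
- robot.observe(): the state, without advancing time (a new reading comes with each control period).
- robot.read_camera(name): name is "side" or "top" or "wrist"; returns a dict with "pixels" (400x640x3 uint8, red, green, blue), "intrinsics" (3x3 intrinsics, pixels), "xyz" and "rotation" of the camera in the world; the wrist camera has in their place "T_tool_cam" (4x4, takes a point from camera to tool coordinates, whose origin is the TCP and whose axes are the flange's). Camera axes: x right, y up, looking along -z (the intrinsics and any distortion apply to the point x, -y, -z); pixel columns grow to the right and rows downward; lengths in m; the calibration is good to about 2 mm. A picture is of the moment at which its call begins: read the wrist's pose just before it. There is no depth.
- robot.hand_in(): hands the job in; it is judged then, once.
The state is a dict: "time": time; "qpos": joint angles; "qvel": joint speeds; "joint_efforts": joint torques, N m; "tool_pos": TCP position; "tool_rot": TCP orientation; "contact_force": force on the tool from outside, world axes, zero at the start; "torque": the same for the moment, N m; "opening": finger opening in m; "grip_force": force on a finger pad.
Only numpy, scipy, OpenCV 4.12 (cv2) and the standard library are available. Lean on these libraries where they do the work, as an engineer would, in place of code of your own. Each camera call takes 0.05 s, during which the arm holds its last target. There are 200 camera calls.

TASK

Turn the carousel by its upright pegs, not by the glass vial, until the vial's station stands at the lever. Then press the cross-bar of the sprung locking lever down, gently, until its catch clicks and holds the lever down by itself, so that the carousel is locked with the vial there; feel for the click, because the catch's height is set differently each time, and do not force anything. Leave the weight, the tin and the amber bottle where they stand.

Things in the scene. Friction and masses are not known exactly. Their poses are not given: they have to be found in the camera images.
- stage: The bolted-down fixture: grey base plate 245 x 222 x 12 mm with carousel, vial and lever; origin on the carousel's axis at the worktop; its yaw varies. In its axes the lever runs along x at y = -83 mm: pivot fork (81 mm high) at x = +115, black pressing bar at x = -105. The catch block (34 mm wide, up to 97 mm high) stands beside the lever at x = -50, y = -114.
- carousel_axis (a point): On the carousel's vertical axis, at the top face of its disc, 32 mm above the worktop; axes as the base's. The aluminium disc is 175 mm wide, with a raised rim (radius 78 to 88 mm, top 50 mm above the worktop) cut by four notches 15 mm wide, one beside each of four stations 90 degrees apart. Hub knob 32 mm wide, 14 mm high.
- carousel (a joint): Turn of the carousel on its axis, rad, anticlockwise from above positive; 0 (or any full turn) is the vial's station at the lever. It turns either way without end, against light friction (about 1 N at a peg), and stays where it is left.
- peg (a point): Middle (56 mm above the worktop) of the steel peg that stands 45 degrees anticlockwise (from above) of the vial. There are four such pegs, 90 degrees apart, midway between the stations, 62 mm from the axis; each is 10 mm thick, its top 80 mm above the worktop.
- vial_centre (a point): Centre, half-way up, of the glass vial (22 mm thick, 51 mm high, its bottom 34 mm above the worktop), 52 mm from the carousel's axis. It is fixed in its cup, one of four (29 mm wide, 13 mm high, the others empty), and turns with the carousel.
- vial: The same glass vial; origin at the centre of its underside. Not to be pushed.
- index_point (a point): Where vial_centre must stand: fixed to the base, 52 mm from the axis in the base's -y direction, beside the lever. The notch then lies under the lever's tooth, a round pin 10 mm thick, which enters when the vial is within about 3 mm of this point; else it lands on the rim: the lever stops hard at 0.14 rad and springs back when let go.
- lever (a joint): Locking lever, rad: 0 fully up (rest), growing as pressed; level at 0.2. Its spring needs about 3 N at the bar to start, some 10 N as it passes the sprung catch bolt; then it clicks, and a rubber stop is met about 4 mm of bar travel later. The catch holds it at 0.17 to 0.28, the stop lies about 0.02 beyond: both depend on the catch block's height, which differs each time and is not measured.
- lever_bar (a point): Top of the middle of the lever's black rubber-covered cross-bar (a round bar 46 mm long, 16 mm thick, lying across the lever), 220 mm from the pivot; about 122 mm above the worktop when up; it goes down about 50 mm in an arc. Press here.
- brass_weight: Bystander: knob weight, 37 mm wide, 42 mm high, to the left of the fixture; origin at the centre of its underside.
- round_tin: Bystander: round flat tin, 60 mm wide, 28 mm high, to the left of the fixture; origin at the centre of its underside.
- amber_bottle: Bystander: amber screw-cap bottle, 46 mm wide, 93 mm high, to the right of the fixture; origin at the centre of its underside.

How it is judged:
By the outcome, as a careful person would: the job done as asked, in the order asked, and still so for the second after the job is handed in, with the robot touching nothing.
It also fails if it takes over 67 s, if anything falls off the work surface, if the arm or the gripper's body presses on something with over 40 N, if the wrist force passes 120 N, or if a joint passes its speed limit or range.

## Working session

There is one attempt and no reset: what is moved stays moved. The work goes in short steps, Python scripts to look and compute and a tool call to move; the robot and the scene stay as the last step left them, time stands still between calls to the robot, and variables do not carry over. Pictures are saved under pics/ and viewed, at most 10 in all, crops included, and the job is handed in when it is done.

Besides the shell and the picture viewer there is one more tool, called after "Request:" as name([rows], argument=value, ...), one row to a line, values as JSON. step_arm: Moves the arm, as the interface text tells. Its arguments: {"type":"object","properties":{"motion":{"type":"array"},"hand":{"type":"number"},"squeeze":{"type":"number"}},"required":["motion"]}

```bash
mkdir -p pics; cat > h.py <<'E'
from cell import robot
import numpy as np, cv2
def cam(n):
    s=robot.observe(); c=robot.read_camera(n)
    return s,c
def ray(c,uv,z):
    K=np.array(c["intrinsics"]);d=np.linalg.inv(K)@[uv[0],uv[1],1]
    d=np.array(c["rotation"])@(d*[1,-1,-1]);o=np.array(c["xyz"])
    return o+d*(z-o[2])/d[2]
def proj(c,p):
    q=np.array(c["rotation"]).T@(np.array(p)-c["xyz"])*[1,-1,-1]
    q=np.array(c["intrinsics"])@q; return q[:2]/q[2]
E
python3 - <<'E'
from h import *
for n in("top","side"):
    s,c=cam(n); cv2.imwrite(f"pics/{n}0.png",c["pixels"][:,:,::-1]); print(n,c["intrinsics"],c["xyz"],c["rotation"],[k for k in c])
print(s)
E
```

```text
top [[447.75958038   0.         327.54438821]
 [  0.         447.75958038 201.82240845]
 [  0.           0.           1.        ]] [0.44736707 0.03559036 1.16656952] [ 0.15533061  0.0159777  -1.54289414] ['pixels', 'intrinsics', 'xyz', 'rotation']
side [[502.41147987   0.         326.62323253]
 [  0.         502.41147987 212.24639204]
 [  0.           0.           1.        ]] [ 0.50252038 -0.77870991  0.63560692] [ 0.99777693  0.01188164 -0.14913856] ['pixels', 'intrinsics', 'xyz', 'rotation']
{'time': 0.05, 'qpos': array([ 1.15097443e+00,  3.42697615e-01,  1.52501807e+00,  6.55089507e-06,
        1.27539839e+00, -1.45992356e-01]), 'qvel': array([-1.51088055e-04, -1.79953049e-05, -5.03241273e-04, -2.66833972e-05,
        4.44739528e-04, -3.77269207e-04]), 'joint_efforts': array([ 1.74479868e-03, -4.32414937e+01, -2.44996226e+01,  7.19984877e-02,
        5.21617464e-02, -5.02637658e-05]), 'tool_pos': array([0.14178606, 0.50509461, 0.24305761]), 'tool_rot': array([-3.14008833e+00, -2.27525120e-04,  2.86776103e+00]), 'contact_force': array([0.24614506, 0.29071425, 0.30216896]), 'torque': array([ 0.02602494, -0.00934242,  0.02990249]), 'grip_force': 0.0, 'opening': 0.09191677304289646}
```

View pics/top0.png

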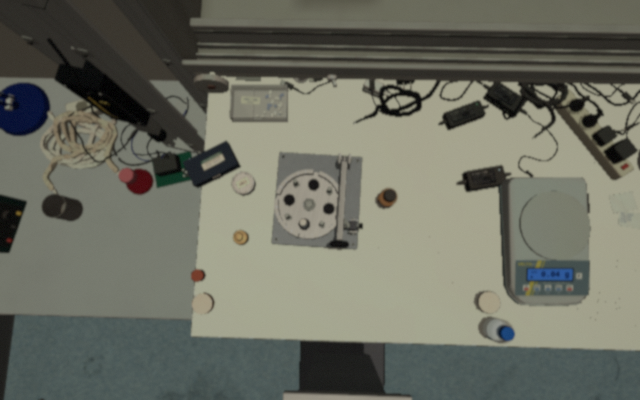

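View pics/side0.png

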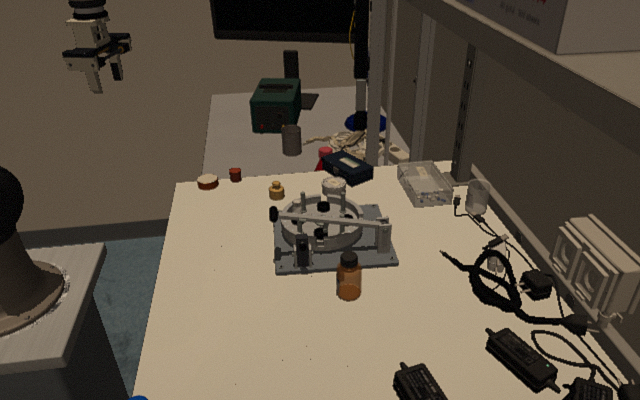

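The top view shows the stage at about (317,200), with the lever along column ~343, its bar at (340,244) and its pivot at (343,160). I'll zoom in next to find the vial.

```bash
cat >> h.py <<'E'
from scipy.spatial.transform import Rotation as R
_o=cam
def cam(n):
    s,c=_o(n); c=dict(c)
    if n=="wrist":
        T=np.eye(4);T[:3,:3]=R.from_euler('xyz',s['tool_rot']).as_matrix();T[:3,3]=s['tool_pos']
        T=T@np.array(c["T_tool_cam"]);c["xyz"]=T[:3,3];c["rotation"]=T[:3,:3]
    else: c["rotation"]=R.from_euler('xyz',c["rotation"]).as_matrix()
    return s,c
E
python3 - <<'E'
from h import *
s,c=cam("top"); im=c["pixels"][:,:,::-1]
a=cv2.resize(im[145:255,265:405],None,fx=5.5,fy=5.4,interpolation=cv2.INTER_CUBIC)
cv2.imwrite("pics/topz.png",cv2.convertScaleAbs(a,alpha=1.3))
s,c=cam("side"); im=c["pixels"][:,:,::-1]
a=cv2.resize(im[165:310,250:410],None,fx=5,fy=4.1,interpolation=cv2.INTER_CUBIC)
cv2.imwrite("pics/sidez.png",cv2.convertScaleAbs(a,alpha=1.3))
E
```

```text
(no output)
```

View pics/topz.png

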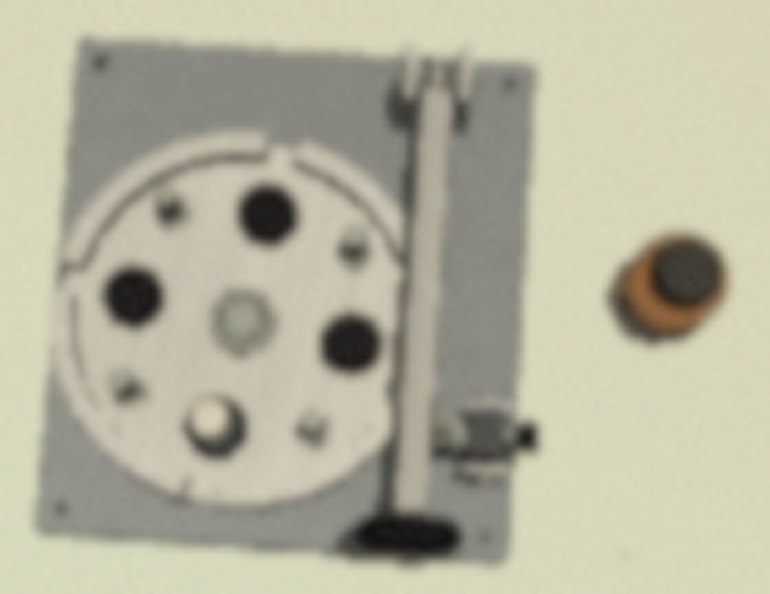

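View pics/sidez.png

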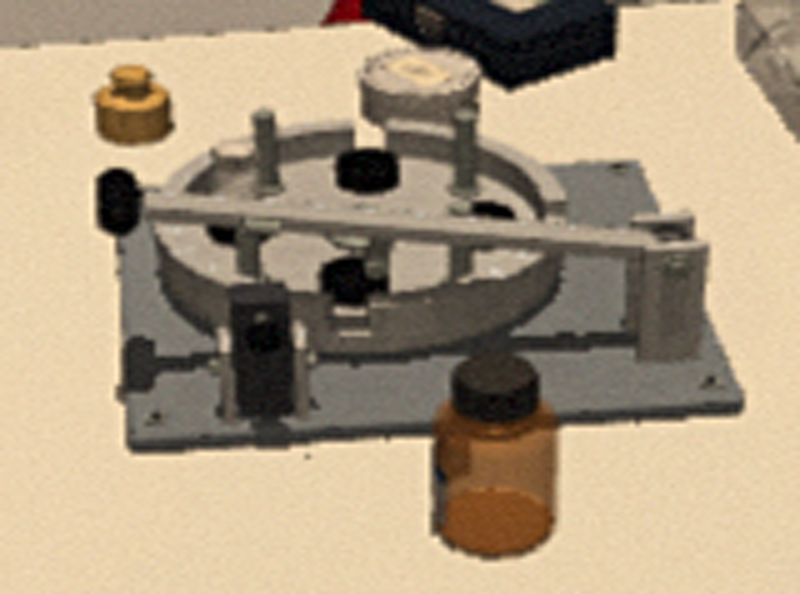

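Top zoom: plate corners at (82,38), (535,65), (508,562) and (38,532). The empty cups are at (267,213), (134,296) and (350,342). The vial is in the fourth cup at (215,428), the near -x station, and its top shows white. The bar is at (410,537) and the pegs are at (172,208), (352,247), (312,430) and (128,388).

```bash
python3 - <<'E'
from h import *
s,c=cam("top")
P=lambda x,y,z: ray(c,(265+(x+.5)/5.5-.5,145+(y+.5)/5.4-.5),z)
k=np.array([P(*p,.012)[:2] for p in [(82,38),(535,65),(508,562),(38,532)]])
print("plate",k.round(4))
print("yaw from long/short edges",[np.degrees(np.arctan2(*(a)[::-1])).round(2) for a in (k[0]-k[3],k[1]-k[2])],[np.degrees(np.arctan2(*(a)[::-1])).round(2)+90 for a in (k[1]-k[0],k[2]-k[3])])
cu=np.array([P(*p,.045)[:2] for p in [(267,213),(134,296),(350,342),(215,428)]])
ax=(cu[1]+cu[2])/2; print("axis",ax,(cu[0]+cu[3])/2,"hub",P(243,322,.046)[:2])
for p in cu: print("cup",(p-ax).round(4),np.hypot(*(p-ax)).round(4),np.degrees(np.arctan2(*(p-ax)[::-1])).round(1))
for p in [(172,208),(352,247),(312,430),(128,388)]:
  q=P(*p,.056)[:2]-ax;print("peg",np.hypot(*q).round(4),np.degrees(np.arctan2(*q[::-1])).round(1))
print("bar",P(410,537,.114),"rivet pivot",P(435,78,.081))
print("pegtopproj")
E
```

```text
plate [[ 0.7595  0.1907]
 [ 0.751  -0.0284]
 [ 0.5079 -0.0198]
 [ 0.5162  0.2005]]
yaw from long/short edges [np.float64(-2.32), np.float64(-2.04)] [np.float64(-2.219999999999999), np.float64(-2.1599999999999966)]
axis [0.61651857 0.10643669] [0.61612215 0.10669354] hub [0.61493561 0.10575343]
cup [ 0.0509 -0.01  ] 0.0519 -11.1
cup [0.0097 0.0502] 0.0511 79.1
cup [-0.0097 -0.0502] 0.0511 -100.9
cup [-0.0517  0.0105] 0.0528 168.5
peg 0.0601 33.6
peg 0.0603 -56.2
peg 0.0629 -146.9
peg 0.0612 125.3
bar [0.51224633 0.02703982 0.114     ] rivet pivot [0.7256477  0.02050534 0.081     ]
pegtopproj
```

Request:
step_arm([
  [[-0.9,-0.31,0],0.18],
  [[-1.8,-0.62,0],0.36],
  [[-2.7,-0.93,0],0.54],
  [[-3.6,-1.24,0],0.72],
  [[-4.5,-1.55,0],0.9],
  [[-5.4,-1.86,0],1.08],
  [[-6.3,-2.17,0],1.26],
  [[-7.2,-2.48,0],1.44],
  [[-8.1,-2.79,0],1.62],
  [[-9.0,-3.1,0],1.8],
], hand=190, squeeze=8)

```text
time: 1.5
tool_pos: [0.6129, 0.1791, 0.2436]
tool_rot: [-3.141, -0.0, 1.062]
contact_force: [0.6, 0.4, 0.6]
opening: 0.0234
grip_force: 0.0
```

```bash
cat >> h.py <<'E'
def to(p,yaw):
    s=robot.observe();M=R.from_euler('xyz',s['tool_rot']).as_matrix()
    d=M.T@(np.array(p)-s['tool_pos'])/.06
    a=s['tool_rot'][2]-yaw; print("t",s['time'],"pos",s['tool_pos'].round(4),"rot",s['tool_rot'].round(3),"F",s['contact_force'].round(1),"open",round(s['opening'],4),"-> shift",d.round(3),"spin",round((a+np.pi)%(2*np.pi)-np.pi,3))
E
python3 -c "
from h import *
to([.6677,.1411,.15],.592)"
```

```text
t 1.5 pos [0.6129 0.1791 0.2436] rot [-3.141 -0.     1.062] F [0.6 0.4 0.6] open 0.0234 -> shift [-0.108  1.107  1.559] spin 0.47
```

Request:
step_arm([
  [[-0.05,0.5,0.4],0.16],
  [[-0.11,1.0,0.8],0.32],
  [[-0.11,1.11,1.2],0.47],
  [[-0.11,1.11,1.56],0.47],
  [[-0.11,1.11,1.56],0.47],
])

```text
time: 2.12
tool_pos: [0.6655, 0.1422, 0.1477]
tool_rot: [-3.139, 0.004, 0.598]
contact_force: [0.0, -0.6, 0.5]
opening: 0.0234
grip_force: 0.0
```

```bash
python3 -c "
from h import *
s,c=cam('wrist'); im=c['pixels'][:,:,::-1].copy(); cv2.imwrite('pics/w1raw.png',im)
to([.6677,.1411,.083],.592)
ax=np.array([.6162,.1065])
for t in (33.9,123.9,213.9,303.9):
    q=np.append(ax+.062*np.array([np.cos(np.radians(t)),np.sin(np.radians(t))]),.08);print(t,proj(c,q).round(0));cv2.circle(im,tuple(int(v) for v in proj(c,q)),4,(0,0,255),1)
cv2.imwrite('pics/w1.png',im)"
```

```text
t 2.175 pos [0.6664 0.1425 0.1495] rot [-3.141e+00  1.000e-03  5.980e-01] F [0.1 0.5 0.9] open 0.0236 -> shift [0.007 0.032 1.109] spin 0.006
33.9 [322. 217.]
123.9 [233. 299.]
213.9 [321. 369.]
303.9 [410. 300.]
```

View pics/w1.png

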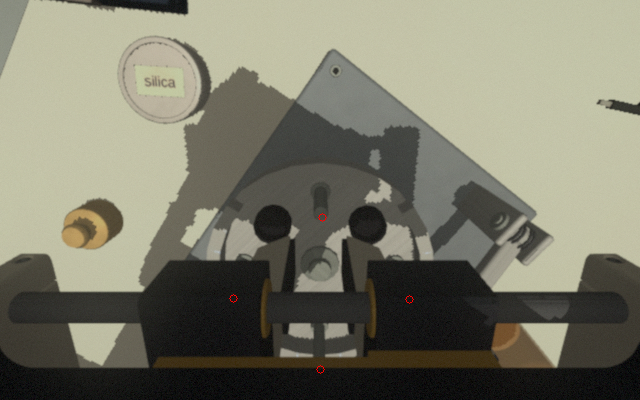

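The wrist view shows the peg top at about (320,213), close to the predicted (322,217), midway between the fingers. I'll lower onto it and close.

Request:
step_arm([
  [[0.01,0.02,0.4],0],
  [[0.01,0.02,0.8],0],
  [[0.01,0.02,1.0],0],
  [[0.01,0.02,1.12],0],
  [[0.01,0.02,1.12],0],
])

```text
time: 2.8
tool_pos: [0.6681, 0.142, 0.0833]
tool_rot: [3.141, -0.001, 0.598]
contact_force: [0.2, -0.6, -0.0]
opening: 0.0236
grip_force: 0.0
```

Request:
step_arm([
  [[0,0,0],0],
  [[0,0,0],0],
  [[0,0,0],0],
  [[0,0,0],0],
], hand=230, squeeze=5)

```text
time: 3.3
tool_pos: [0.6682, 0.142, 0.0836]
tool_rot: [3.141, -0.001, 0.598]
contact_force: [-0.2, 0.4, 3.8]
opening: 0.0094
grip_force: 5.0
```

```bash
python3 -c "
from h import *
to([.6677,.1411,.083],.592)
s=robot.observe();M=R.from_euler('xyz',s['tool_rot']).as_matrix()
p=s['tool_pos'][:2]-[.6162,.1065];print(np.hypot(*p),np.degrees(np.arctan2(p[1],p[0])))
for k in range(1,11):
    a=np.radians(9.9*k);q=np.array([[np.cos(a),-np.sin(a)],[np.sin(a),np.cos(a)]])@p-p
    print((M.T@np.append(q,0)/.06).round(2).tolist(),(-a).round(3))
"
```

```text
t 3.3 pos [0.6682 0.142  0.0836] rot [ 3.141e+00 -1.000e-03  5.980e-01] F [-0.2  0.4  3.8] open 0.0094 -> shift [-0.015  0.008  0.01 ] spin 0.006
0.06295210893141756 34.324611885955385
[-0.02, -0.18, -0.0] -0.173
[-0.06, -0.36, -0.0] -0.346
[-0.14, -0.52, -0.0] -0.518
[-0.24, -0.67, -0.0] -0.691
[-0.37, -0.8, -0.0] -0.864
[-0.52, -0.9, -0.0] -1.037
[-0.68, -0.98, -0.0] -1.21
[-0.85, -1.03, -0.0] -1.382
[-1.03, -1.05, -0.0] -1.555
[-1.21, -1.03, -0.0] -1.728
```

Request:
step_arm([
  [[-0.02,-0.18,0],-0.17],
  [[-0.06,-0.36,0],-0.35],
  [[-0.14,-0.52,0],-0.52],
  [[-0.24,-0.67,0],-0.69],
  [[-0.37,-0.8,0],-0.86],
])

```text
time: 3.92
tool_pos: [0.6232, 0.1692, 0.0836]
tool_rot: [3.139, -0.0, 1.464]
contact_force: [1.0, -0.5, 1.6]
opening: 0.0097
grip_force: 5.0
```

Request:
step_arm([
  [[-0.02,-0.18,0],-0.17],
  [[-0.06,-0.36,0],-0.35],
  [[-0.14,-0.52,0],-0.52],
  [[-0.24,-0.67,0],-0.69],
  [[-0.37,-0.8,0],-0.86],
  [[-0.37,-0.8,0],-0.86],
])

```text
time: 4.68
tool_pos: [0.573, 0.1513, 0.0836]
tool_rot: [3.141, 0.002, 2.318]
contact_force: [3.5, -3.6, 2.9]
opening: 0.0095
grip_force: 5.0
```

```bash
python3 -c "
from h import *
to([.5739,.1524,.083],2.32)
p=robot.observe()['tool_pos'][:2]-[.6162,.1065];print(np.hypot(*p),np.degrees(np.arctan2(p[1],p[0])))
s,c=cam('side'); im=c['pixels'][:,:,::-1]
cv2.imwrite('pics/side2.png',cv2.convertScaleAbs(cv2.resize(im[165:310,250:410],None,fx=5,fy=4.1,interpolation=cv2.INTER_CUBIC),alpha=1.3))
"
```

```text
t 4.675 pos [0.573  0.1513 0.0836] rot [3.141e+00 2.000e-03 2.318e+00] F [ 3.5 -3.6  2.9] open 0.0095 -> shift [0.003 0.023 0.01 ] spin -0.002
0.06224948114199309 133.92860911815396
```

View pics/side2.png

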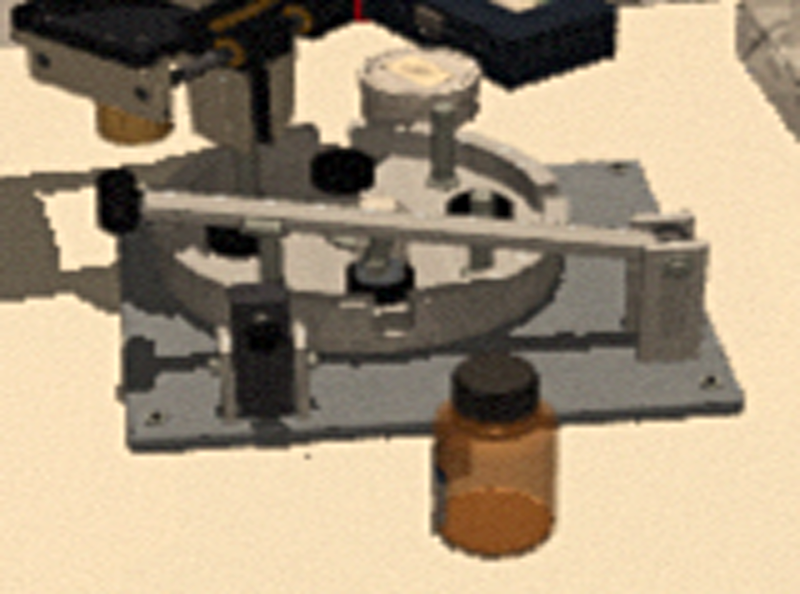

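The vial now stands at the lever, with the notch at (390,315). I'll release the peg, lift clear and measure from the top.

Request:
step_arm([
  [[0,0,0],0],
  [[0,0,0],0],
  [[0,0,0],0],
  [[0,0,-0.6],0],
  [[0,0,-1.2],0],
  [[1.0,0,-1.8],0],
  [[2.0,0,-1.8],0],
  [[2.7,0,-1.8],0],
  [[2.7,0,-1.8],0],
], hand=190)

```text
time: 5.85
tool_pos: [0.4599, 0.2734, 0.1912]
tool_rot: [-3.141, -0.001, 2.322]
contact_force: [0.6, 0.2, 0.2]
opening: 0.0238
grip_force: 0.0
```

```bash
python3 -c "
from h import *
s,c=cam('top'); im=c['pixels'][:,:,::-1]
a=cv2.resize(im[145:255,265:405],None,fx=5.5,fy=5.4,interpolation=cv2.INTER_CUBIC)
cv2.imwrite('pics/topz2.png',cv2.convertScaleAbs(a,alpha=1.3))
"
```

```text
(no output)
```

View pics/topz2.png

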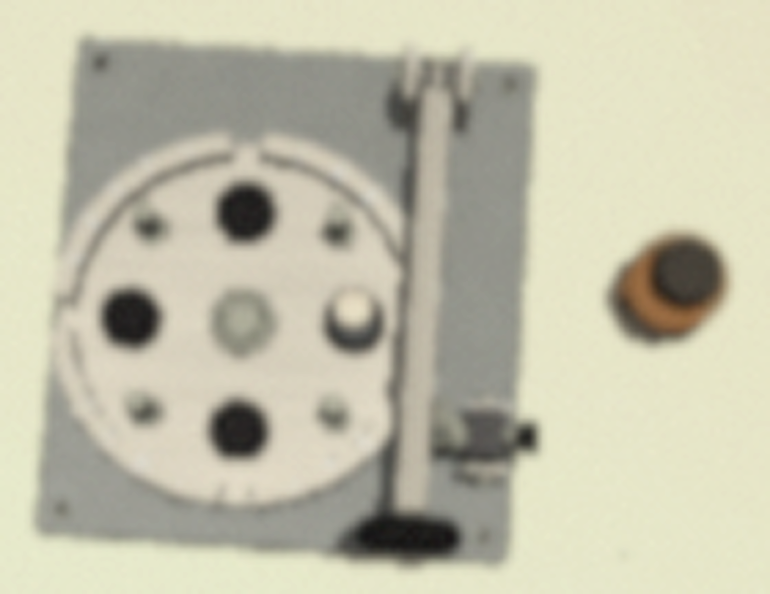

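Top zoom: the empty cups are now at (246,212), (130,319) and (238,430), and the vial cup is at (354,322). Next I'll compute centroids.

```bash
python3 -c "
from h import *
s,c=cam('top'); g=cv2.cvtColor(c['pixels'],cv2.COLOR_RGB2GRAY)
def cen(x,y):
    u=int(265+x/5.5);v=int(145+y/5.4);w=np.clip(110.-g[v-8:v+9,u-8:u+9],0,None);Y,X=np.mgrid[v-8:v+9,u-8:u+9]
    return ray(c,((w*X).sum()/w.sum(),(w*Y).sum()/w.sum()),.045)[:2]
f,l,n=cen(246,212),cen(130,319),cen(238,430)
ax=(f+n)/2;d=f-n
print(f,l,n,ax,np.hypot(*d),'dir',np.degrees(np.arctan2(d[1],d[0])),'left',np.degrees(np.arctan2(*(l-ax)[::-1]))-90)
# plate mask yaw
hsv=cv2.cvtColor(c['pixels'],cv2.COLOR_RGB2HSV); print(hsv[160,285],hsv[150,280],hsv[250,340], hsv[143,300])
P=lambda x,y,z: ray(c,(265+(x+.5)/5.5-.5,145+(y+.5)/5.4-.5),z)[:2]
for a,b in (((61,508),(99,62)),((484,537),(509,83))):
  e=P(*b,.012)-P(*a,.012);print('screws yaw',np.degrees(np.arctan2(e[1],e[0])))
to([.5115,.0272,.17],0)
"
```

```text
[0.6675505 0.106551 ] [0.61566133 0.15794075] [0.56422615 0.10618462] [0.61588832 0.10636781] 0.10332500148595825 dir 0.20316007774410436 left 0.2521828649678497
[ 35  13 115] [ 29  34 171] [ 29  34 149] [ 30  33 177]
screws yaw -2.173183962462472
screws yaw -1.9954819625448617
t 5.95 pos [0.4622 0.2715 0.191 ] rot [3.141 0.    2.319] F [-0.1 -0.8  0.8] open 0.0232 -> shift [-3.542 -2.168  0.35 ] spin 2.319
```

Request:
step_arm([
  [[-0.9,0,0],0],
  [[-1.8,0,0],0],
  [[-2.5,0,0],0],
  [[-2.7,0,0.2],0],
  [[-2.7,0,0.7],0],
  [[-2.7,0,1.2],0],
  [[-2.7,0,1.6],0],
  [[-2.7,0,1.8],0],
  [[-2.7,0,1.8],0],
])

```text
time: 7.08
tool_pos: [0.5718, 0.1522, 0.0821]
tool_rot: [-3.14, -0.001, 2.318]
contact_force: [0.5, 0.4, -0.4]
opening: 0.0233
grip_force: 0.0
```

Request:
step_arm([
  [[0,0,0],0],
  [[0,0,0],0],
  [[0,0,0],0],
  [[0,0,0],0],
  [[0,0.02,0],0.02],
  [[0,0.045,0],0.04],
  [[0,0.045,0],0.04],
  [[0,0.045,0],0.04],
], hand=230)

```text
time: 8.07
tool_pos: [0.5749, 0.1544, 0.0838]
tool_rot: [3.14, 0.001, 2.278]
contact_force: [-0.1, 0.0, 6.0]
opening: 0.0097
grip_force: 5.0
```

Request:
step_arm([
  [[0,0,0],0],
  [[0,0,0],0],
  [[0,0,0],0],
  [[0,0,-0.6],0],
  [[0,0,-1.2],0],
  [[1.0,0,-1.8],0],
  [[2.0,0,-1.8],0],
  [[2.7,0,-1.8],0],
  [[2.7,0,-1.8],0],
], hand=190)

```text
time: 9.2
tool_pos: [0.467, 0.2795, 0.1911]
tool_rot: [-3.141, -0.001, 2.282]
contact_force: [0.6, -0.0, -0.9]
opening: 0.0236
grip_force: 0.0
```

```bash
python3 -c "
from h import *
s,c=cam('top'); g=cv2.cvtColor(c['pixels'],cv2.COLOR_RGB2GRAY)
def cen(x,y):
    u=int(265+x/5.5);v=int(145+y/5.4);w=np.clip(110.-g[v-8:v+9,u-8:u+9],0,None);Y,X=np.mgrid[v-8:v+9,u-8:u+9]
    return ray(c,((w*X).sum()/w.sum(),(w*Y).sum()/w.sum()),.045)[:2]
f,l,n=cen(243,212),cen(130,314),cen(238,430)
ax=(f+n)/2;d=f-n
print(ax,np.hypot(*d),'dir',np.degrees(np.arctan2(d[1],d[0])),'left',np.degrees(np.arctan2(*(l-ax)[::-1]))-90)
for y in (1.53,-.04): to([.5115,.0272,.17],y)
"
```

```text
[0.61585633 0.10637517] 0.10324443769556246 dir -2.612456926496248 left -2.3437814790731295
t 9.25 pos [0.4683 0.2783 0.1911] rot [3.141 0.    2.281] F [-0.1 -0.3  0.5] open 0.0233 -> shift [-3.643 -2.181  0.352] spin 0.751
t 9.25 pos [0.4683 0.2783 0.1911] rot [3.141 0.    2.281] F [-0.1 -0.3  0.5] open 0.0233 -> shift [-3.643 -2.181  0.352] spin 2.321
```

Request:
step_arm([
  [[-0.7,-0.42,0],-0.16],
  [[-1.4,-0.84,0],-0.32],
  [[-2.1,-1.26,0],-0.48],
  [[-2.8,-1.68,0],-0.64],
  [[-3.5,-2.1,0.1],-0.82],
  [[-3.65,-2.2,0.3],-0.82],
  [[-3.65,-2.2,0.35],-0.82],
  [[-3.65,-2.2,0.35],-0.82],
], hand=255)

```text
time: 10.25
tool_pos: [0.5107, 0.0259, 0.1696]
tool_rot: [3.141, -0.001, 3.097]
contact_force: [-0.2, 0.2, -0.3]
opening: 0.0004
grip_force: 0.0
```

```bash
python3 -c "
from h import *
to([.5105,.0272,.141],3.1)
s,c=cam('side'); im=c['pixels'][:,:,::-1]
cv2.imwrite('pics/side3.png',cv2.convertScaleAbs(cv2.resize(im[165:310,250:410],None,fx=5,fy=4.1,interpolation=cv2.INTER_CUBIC),alpha=1.3))
"
```

```text
t 10.25 pos [0.5107 0.0259 0.1696] rot [ 3.141e+00 -1.000e-03  3.097e+00] F [-0.2  0.2 -0.3] open 0.0004 -> shift [0.004 0.021 0.476] spin -0.003
```

View pics/side3.png

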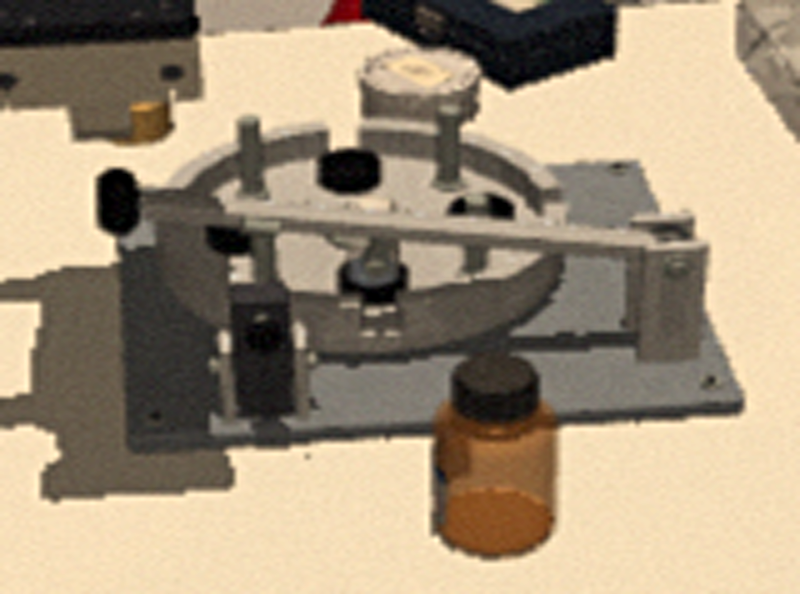

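The side view shows the fingertips at about (100,138), above the bar at (117,200). I'll check their relative x by projection.

```bash
python3 -c "
from h import *
s,c=cam('side'); z=lambda p:((proj(c,p)-[250,165]+.5)*[5,4.1]).round(0)
p=s['tool_pos']
for dx in(-.0095,.0095): print('tip near edge',z(p+[dx,-.019,-.017]))
print('bar near end',z([.5122,.004,.114]),z([.5122,.004,.122]),z([.5122,.004,.106]))
g=cv2.cvtColor(c['pixels'],cv2.COLOR_RGB2GRAY);print(g[180:206:2,260:286])
"
```

```text
tip near edge [ 78. 163.]
tip near edge [130. 159.]
bar near end [116. 237.] [114. 223.] [117. 252.]
[[ 71  74  73  71  74  74  76  71  72  76  71  71  72  78  74  71  75  76
   76  73  77  75  69  54  60  54]
 [ 71  75  75  79  75  74  77  74  74  73  73  73  74  78  77  74  74  76
   70  76  74  74  33  19  23  20]
 [ 73  74  74  75  74  77  69  74  71  76  71  73  74  73  78  73  74  73
   76  70  73  80  71  50  61  57]
 [ 71  69  73  72  75  72  77  74  76  74  68  76  74  73  71  75  76  76
   77  73  76  73  72  72  87  79]
 [ 73  70  73  78  73  75  74  72  75  73  76  76  77  71  73  73  75  70
   69  69  73  72  67  71 122  87]
 [ 84  89 100  91  68  73  70  70  70  67  76  70  70  72  73  91 110 113
  127 125 108  99  67  48 133 175]
 [180 176 180 143  86  70  70  70  70  73  75  69  72  72  75  74  67  70
   67  65  62  58  54  56 136 172]
 [173 174 177 179  99  69  68  70  77  74  72  72  73  73  71  77  63  70
   71  61  68  61  54  50 118 173]
 [170 177 176 180 113  70  66  66  66  63  65  63  56  59  57  60  58  71
   72  69  66  56  47  42  84 167]
 [175 176 175 176 140  82  69  72  65  88  84  56  51  52  51  54  64  68
   69  63  64  60  70 126 172 177]
 [172 174 177 176 176 176 182 178 179 180 181 181 156 125 124 109 110 123
  140 137 151 177 176 182 179 176]
 [173 174 173 172 175 174 175 174 174 177 176 174 176 172 178 176 176 175
  176 176 178 173 176 174 174 176]
 [173 175 174 177 173 177 175 174 174 176 178 180 179 181 179 182 178 175
  175 173 173 177 173 172 175 172]]
```

Request:
step_arm([
  [[0,0,0.1],0],
  [[0,0,0.2],0],
  [[0,0,0.3],0],
  [[0,0,0.35],0],
  [[0,0,0.4],0],
  [[0,0,0.4],0],
])

```text
time: 11.1
tool_pos: [0.5109, 0.0251, 0.1458]
tool_rot: [3.141, -0.0, 3.098]
contact_force: [0.3, -1.1, 0.6]
opening: 0.0003
grip_force: 0.0
```

Request:
step_arm([
  [[0,0,0.04],0],
  [[0,0,0.08],0],
  [[0,0,0.12],0],
  [[0,0,0.16],0],
  [[0,0,0.16],0],
])

```text
time: 11.72
tool_pos: [0.5106, 0.0252, 0.1362]
tool_rot: [3.141, -0.001, 3.098]
contact_force: [-2.6, -0.3, 3.0]
opening: 0.0003
grip_force: 1.6
```

Request:
step_arm([
  [[0.01,0,0.04],0],
  [[0.01,0,0.08],0],
  [[0.01,0,0.12],0],
  [[0.01,0,0.16],0],
  [[0.01,0,0.16],0],
])

```text
time: 12.35
tool_pos: [0.5103, 0.0252, 0.1265]
tool_rot: [3.141, -0.0, 3.098]
contact_force: [-2.8, 0.5, 3.0]
opening: 0.0002
grip_force: 1.9
```

Request:
step_arm([
  [[0.02,0,0.04],0],
  [[0.03,0,0.08],0],
  [[0.04,0,0.12],0],
  [[0.05,0,0.16],0],
  [[0.05,0,0.16],0],
])

```text
time: 12.98
tool_pos: [0.5078, 0.0252, 0.1171]
tool_rot: [3.142, 0.001, 3.098]
contact_force: [2.7, -0.4, 3.8]
opening: 0.0005
grip_force: 1.8
```

Request:
step_arm([
  [[0.01,0,0.04],0],
  [[0.02,0,0.08],0],
  [[0.02,0,0.12],0],
  [[0.02,0,0.12],0],
])

```text
time: 13.48
tool_pos: [0.5061, 0.0253, 0.1097]
tool_rot: [3.142, -0.0, 3.098]
contact_force: [2.0, 0.1, 4.4]
opening: 0.0006
grip_force: 2.1
```

Request:
step_arm([
  [[0,0,0.03],0],
  [[0.01,0,0.06],0],
  [[0.01,0,0.06],0],
])

```text
time: 13.85
tool_pos: [0.5057, 0.0253, 0.1063]
tool_rot: [3.142, 0.0, 3.098]
contact_force: [2.8, -1.3, 4.3]
opening: 0.0006
grip_force: 2.2
```

Request:
step_arm([
  [[0,0,0.02],0],
  [[0,0,0.04],0],
  [[0,0,0.04],0],
])

```text
time: 14.22
tool_pos: [0.5055, 0.0254, 0.1038]
tool_rot: [3.141, -0.0, 3.098]
contact_force: [2.1, -0.7, 4.8]
opening: 0.0008
grip_force: 2.3
```

Request:
step_arm([
  [[0,0,0.02],0],
  [[0,0,0.04],0],
  [[0,0,0.04],0],
])

```text
time: 14.6
tool_pos: [0.5054, 0.0254, 0.1015]
tool_rot: [3.141, -0.0, 3.098]
contact_force: [1.5, -0.3, 6.4]
opening: 0.0006
grip_force: 3.0
```

Request:
step_arm([
  [[0,0,0.02],0],
  [[0,0,0.04],0],
  [[0,0,0.04],0],
])

```text
time: 14.98
tool_pos: [0.5053, 0.0254, 0.0992]
tool_rot: [3.141, -0.001, 3.098]
contact_force: [2.0, -0.4, 6.8]
opening: 0.0005
grip_force: 3.2
```

Request:
step_arm([
  [[0,0,0.01],0],
  [[0,0,0.02],0],
  [[0,0,0.02],0],
])

```text
time: 15.35
tool_pos: [0.5053, 0.0254, 0.098]
tool_rot: [3.141, -0.001, 3.098]
contact_force: [1.3, -0.7, 7.1]
opening: 0.0005
grip_force: 3.4
```

Request:
step_arm([
  [[0,0,0.01],0],
  [[0,0,0.02],0],
  [[0,0,0.02],0],
])

```text
time: 15.72
tool_pos: [0.5052, 0.0255, 0.0968]
tool_rot: [3.141, -0.001, 3.098]
contact_force: [0.7, -0.6, 7.3]
opening: 0.0006
grip_force: 3.6
```

Request:
step_arm([
  [[0,0,0.01],0],
  [[0,0,0.02],0],
  [[0,0,0.02],0],
])

```text
time: 16.1
tool_pos: [0.5052, 0.0255, 0.0956]
tool_rot: [3.141, -0.001, 3.098]
contact_force: [0.6, 0.1, 6.0]
opening: 0.0002
grip_force: 3.5
```

Request:
step_arm([
  [[0,0,0.01],0],
  [[0,0,0.02],0],
  [[0,0,0.02],0],
])

```text
time: 16.48
tool_pos: [0.5051, 0.0255, 0.0945]
tool_rot: [3.141, -0.001, 3.098]
contact_force: [0.4, -0.5, 7.7]
opening: 0.0002
grip_force: 3.7
```

Request:
step_arm([
  [[0,0,0.01],0],
  [[0,0,0.01],0],
  [[0,0,0.01],0],
])

```text
time: 16.85
tool_pos: [0.5051, 0.0255, 0.0938]
tool_rot: [3.141, -0.001, 3.098]
contact_force: [0.3, -0.3, 7.4]
opening: 0.0002
grip_force: 3.8
```

Grip force tracks the press with less noise (3.8, still rising), so there's no click yet.

Request:
step_arm([
  [[0,0,0.01],0],
  [[0,0,0.02],0],
  [[0,0,0.02],0],
])

```text
time: 17.23
tool_pos: [0.5051, 0.0255, 0.0927]
tool_rot: [3.141, -0.001, 3.098]
contact_force: [-0.2, -0.4, 8.7]
opening: 0.0003
grip_force: 4.0
```

Request:
step_arm([
  [[0,0,0.01],0],
  [[0,0,0.02],0],
  [[0,0,0.02],0],
])

```text
time: 17.6
tool_pos: [0.505, 0.0255, 0.0914]
tool_rot: [3.141, -0.001, 3.098]
contact_force: [0.1, -0.1, 7.7]
opening: 0.0005
grip_force: 3.7
```

Request:
step_arm([
  [[0,0,0.01],0],
  [[0,0,0.02],0],
  [[0,0,0.02],0],
])

```text
time: 17.98
tool_pos: [0.505, 0.0255, 0.0901]
tool_rot: [3.141, -0.001, 3.098]
contact_force: [0.2, -0.9, 6.0]
opening: 0.0006
grip_force: 3.1
```

Request:
step_arm([
  [[0,0,0.01],0],
  [[0,0,0.02],0],
  [[0,0,0.02],0],
])

```text
time: 18.35
tool_pos: [0.505, 0.0255, 0.0889]
tool_rot: [3.141, -0.001, 3.098]
contact_force: [0.1, -0.9, 6.2]
opening: 0.0003
grip_force: 3.3
```

Request:
step_arm([
  [[0,0,0.01],0],
  [[0,0,0.02],0],
  [[0,0,0.02],0],
])

```text
time: 18.73
tool_pos: [0.505, 0.0255, 0.0875]
tool_rot: [3.141, -0.001, 3.098]
contact_force: [0.2, 0.6, 4.8]
opening: 0.0004
grip_force: 2.5
```

Request:
step_arm([
  [[0,0,-0.03],0],
  [[0,0,-0.06],0],
  [[0,0,-0.09],0],
  [[0,0,-0.12],0],
  [[0,0,-0.12],0],
])

```text
time: 19.35
tool_pos: [0.5052, 0.0255, 0.0952]
tool_rot: [3.141, -0.001, 3.098]
contact_force: [-1.0, -0.3, 7.2]
opening: 0.0003
grip_force: 4.2
```

Contact persists on lifting, so it isn't latched yet. I'll press on further.

Request:
step_arm([
  [[0,0,0.03],0],
  [[0,0,0.06],0],
  [[0,0,0.09],0],
  [[0,0,0.12],0],
  [[0,0,0.13],0],
  [[0,0,0.13],0],
])

```text
time: 20.1
tool_pos: [0.5051, 0.0255, 0.0869]
tool_rot: [3.141, -0.001, 3.098]
contact_force: [-0.5, -0.5, 4.5]
opening: 0.0006
grip_force: 2.2
```

Request:
step_arm([
  [[0,0,0.01],0],
  [[0,0,0.01],0],
  [[0,0,0.01],0],
])

```text
time: 20.48
tool_pos: [0.5051, 0.0255, 0.0863]
tool_rot: [3.141, -0.001, 3.098]
contact_force: [-1.3, 1.1, 3.3]
opening: 0.0005
grip_force: 1.8
```

Request:
step_arm([
  [[0,0,0.01],0],
  [[0,0,0.01],0],
  [[0,0,0.01],0],
])

```text
time: 20.85
tool_pos: [0.5052, 0.0254, 0.0856]
tool_rot: [3.141, -0.001, 3.098]
contact_force: [-1.2, 0.7, 1.4]
opening: 0.0001
grip_force: 1.0
```

Request:
step_arm([
  [[0,0,0.01],0],
  [[0,0,0.01],0],
  [[0,0,0.01],0],
])

```text
time: 21.22
tool_pos: [0.5056, 0.0254, 0.0853]
tool_rot: [3.142, 0.0, 3.098]
contact_force: [-1.8, 0.3, 2.2]
opening: 0.0007
grip_force: 1.1
```

Request:
step_arm([
  [[0,0,0.01],0],
  [[0,0,0.01],0],
  [[0,0,0.01],0],
])

```text
time: 21.6
tool_pos: [0.5058, 0.0253, 0.0846]
tool_rot: [3.142, 0.0, 3.098]
contact_force: [-0.4, 0.9, 1.1]
opening: 0.0005
grip_force: 0.4
```

Request:
step_arm([
  [[0,0,0.01],0],
  [[0,0,0.02],0],
  [[0,0,0.02],0],
])

```text
time: 21.98
tool_pos: [0.5056, 0.0254, 0.0834]
tool_rot: [3.141, 0.0, 3.098]
contact_force: [0.7, 0.6, 0.2]
opening: 0.0005
grip_force: 0.0
```

Request:
step_arm([
  [[0,0,0.01],0],
  [[0,0,0.02],0],
  [[0,0,0.02],0],
])

```text
time: 22.35
tool_pos: [0.5057, 0.0254, 0.0826]
tool_rot: [3.142, 0.001, 3.098]
contact_force: [-1.0, -0.1, 3.9]
opening: 0.0006
grip_force: 1.9
```

The force fell to 0 and then rose again, which looks like the click. I'll back off to test it.

Request:
step_arm([
  [[0,0,-0.02],0],
  [[0,0,-0.04],0],
  [[0,0,-0.06],0],
  [[0,0,-0.08],0],
  [[0,0,-0.08],0],
])

```text
time: 22.98
tool_pos: [0.5056, 0.0254, 0.0872]
tool_rot: [3.142, 0.0, 3.098]
contact_force: [0.3, 0.2, 0.6]
opening: 0.0003
grip_force: 0.0
```

Request:
step_arm([
  [[0,0,-0.02],0],
  [[0,0,-0.04],0],
  [[0,0,-0.06],0],
  [[0,0,-0.08],0],
  [[0,0,-0.08],0],
])

```text
time: 23.6
tool_pos: [0.5056, 0.0254, 0.092]
tool_rot: [3.142, 0.0, 3.098]
contact_force: [-0.5, 0.0, 0.0]
opening: 0.0007
grip_force: 0.0
```

No contact, so the lever is held down. I'll retreat up and toward the left front, then check.

Request:
step_arm([
  [[0,0,-0.5],0],
  [[0,0,-1.0],0],
  [[0,0,-1.5],0],
  [[0.5,-0.8,-2.0],0],
  [[1.0,-1.6,-2.0],0],
  [[1.0,-2.4,-2.0],0],
  [[1.0,-2.4,-2.0],0],
])

```text
time: 24.48
tool_pos: [0.4391, -0.1185, 0.2122]
tool_rot: [-3.141, 0.001, 3.093]
contact_force: [-0.2, 0.1, -0.2]
opening: 0.0005
grip_force: 0.0
```

```bash
python3 -c "
from h import *
s,c=cam('side'); im=c['pixels'][:,:,::-1]
a=cv2.convertScaleAbs(cv2.resize(im[165:310,250:410],None,fx=3.5,fy=3.5,interpolation=cv2.INTER_CUBIC),alpha=1.3)
print(s['time'],s['tool_pos'],s['contact_force'])
cv2.imwrite('pics/fin.png',a)
"
```

```text
24.475 [ 0.43905406 -0.11846621  0.21215339] [-0.19091942  0.10996776 -0.20393218]
```

View pics/fin.png

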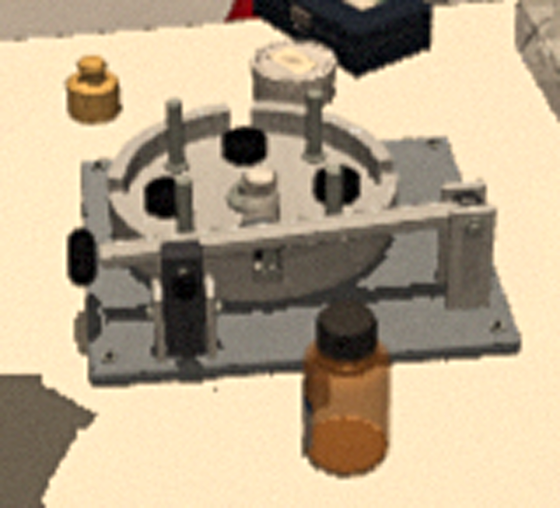

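The lever stays down with its bar at (82,257). The tooth is in the notch at (265,260), the vial is behind it at (258,190), and the bystanders haven't moved.

```bash
python3 -c "
from cell import robot
print(robot.hand_in())"
```

```text
the job is handed in; nothing more can be done
None
```

The carousel is turned by its peg so the vial stands at the lever, and the lever is clicked down and held by its catch; I handed the job in at about 24.5 s with the robot clear and the bystanders untouched.

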